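Open the stuck wax jar

TASK

The stopper of the square blue wax jar is stuck. Take the jar by its body and set it down in the free well of the dark wooden caddy so that it cannot turn, let go, then twist the stopper back and forth while pulling until it comes free, without lifting the jar by it. Leave the jar sitting in the well and stand the stopper upright on the white tile without dropping it; leave the other things where they are.

Things in the scene. Friction and masses are not known exactly. Their poses are not given: they have to be found in the camera images.
- jar: Square blue stoneware jar with a white band, 60 x 60 mm, 90 mm high to its flat top, 0.5 to 0.8 kg, standing on the bench. Origin: centre of its underside; z up, x and y along its sides. Its lowest 8 mm (heel) is only 54 x 54 mm. Grip it from above across two opposite sides, 66 to 88 mm above its underside; its stopper, 32 mm above the jar's top, then stands between the fingers.
- jar_mouth (a point): Centre of the jar's round mouth, 90 mm above its underside. A soft seal in it grips the plug with 11 to 16 N of sliding friction, whichever way the plug moves, until it has risen about 19 mm. So a straight pull lifts the jar; while it is being turned (about 0.25 N m) a light pull draws it up. At 5 mm of rise per radian of turning the jar stays down or nearly so: take several strokes.
- stopper: Beech stopper, 62 mm high, 60 g. Origin: centre of the plug's underside; z up. From below: plug 34 mm diameter, 30 mm long; flange 52 mm diameter, 8 mm thick; bar grip 44 mm along x, 20 mm thick along y, 24 mm high (38 to 62 mm above the origin). At first fully home in the jar: origin 60 mm above the jar's underside, x along the jar's x. Clear of the jar once raised 30 mm.
- stopper_grip (a point): Point on the stopper's axis in the middle of its bar grip, 50 mm above the stopper's origin, 12 mm above the flange's top. Fingertips may reach down to 3 mm above the flange, 41 mm above the origin.
- caddy: Dark wooden block fixed to the bench, 112 mm (x) x 200 mm (y) x 40 mm high, with two square wells 65 x 65 mm and 28 mm deep, side by side along y, their sides along its x and y. Origin: centre of its underside, at bench height; z up. The well on its -y side holds a low tin, the one on its +y side is free.
- free_well (a point): Centre of the floor of the free well, 12 mm above the bench and 28 mm below the caddy's top; axes as the caddy's. A jar set in it stands with its underside on this floor and can turn only about 0.08 rad either way.
- tile: White glazed tile with thin blue lines, 130 x 130 x 10 mm, fixed to the bench. Origin: centre of its underside; its top is 10 mm above it.
- tin: Low round tin with a green lid, 57 mm diameter, 44 mm high, standing in the caddy's other well. Origin: centre of its underside. Bystander.
- gouge_a: Carving gouge lying on the bench, light handle, 240 mm long, 29 mm high. Origin: below its ferrule; x towards the cutting edge. Bystander.
- gouge_b: Carving gouge lying on the bench, dark handle, 240 mm long, 29 mm high. Origin: below its ferrule; x towards the cutting edge. Bystander.
- mallet: Round carver's mallet standing on its head, 96 mm diameter, 260 mm high. Origin: centre of its underside. Bystander.
- slipstone: Flat grey sharpening stone, 46 x 110 x 12 mm. Origin: centre of its underside. Bystander.
- brush: Flat brush lying on the bench, red handle, 182 mm long, 40 mm wide, 22 mm high. Origin: near its ferrule on the bench; x towards the bristles. Bystander.
There are look-alikes about, which are no part of the job. There is more than one size of the stopper; the job needs the middle-sized.

How it is judged (in metres and radians):
On the way, in this order (a step that is already met when the one before it is completed fails the run):
1. the jar stands down in the free well and is let go (horizontal distance between jar and free_well below 0.006 m and z of jar in the frame of free_well below 0.004 m and angle between jar's own z axis and vertical below 0.08 rad and contact force between the fingers and jar below 0.2 N), for 0.2 s.
2. the stopper is turned at least 10 degrees in the jar's mouth, either way (horizontal distance between jar and free_well below 0.006 m and angle between the x axis of stopper and the x axis of jar, either way round above 0.17 rad and z of stopper in the frame of jar below 0.077 m), for 0.03 s.
3. it is turned back again (to within 8 degrees of how it first sat) while still held by the seal (horizontal distance between jar and free_well below 0.006 m and angle between the x axis of stopper and the x axis of jar, either way round below 0.14 rad and z of stopper in the frame of jar below 0.079 m), for 0.03 s.
At the end, for the whole second after the job is handed in: The jar stands upright on the floor of the free well (centre within 6 mm, at most 4 mm off the floor, tilt under 0.08 rad) and the stopper stands upright on its plug on the tile (axis at least 15 mm inside the tile's edges, tilt under 0.1 rad), both released and at rest (horizontal distance between jar and free_well below 0.006 m and z of jar in the frame of free_well below 0.004 m and angle between jar's own z axis and vertical below 0.08 rad and x of stopper in the frame of tile between -0.05 and 0.05 m and y of stopper in the frame of tile between -0.05 and 0.05 m and z of stopper in the frame of tile between 0.006 and 0.014 m and angle between stopper's own z axis and vertical below 0.1 rad and linear speed of each of stopper, jar below 0.02 m/s); the robot touches nothing.
It fails at once if the jar is lifted (underside more than 30 mm above the bench) while the fingers hold the stopper (height (world z) of jar above 0.03 m and contact force between the fingers and stopper above 2 N).
It fails at once if the jar is tipped over (more than 0.6 rad) (angle between jar's own z axis and vertical above 0.6 rad).
It fails at once if the stopper or the jar is dropped (falls freely, faster than 0.6 m/s) ((linear speed of stopper above 0.6 m/s and contact force between the fingers and stopper below 0.1 N and contact force between the fingers and jar below 0.1 N) or (linear speed of jar above 0.6 m/s and contact force between the fingers and jar below 0.1 N and contact force between the fingers and stopper below 0.1 N)).
It fails at once if one of the other things (tin, gouges, mallet, slipstone, brush) is shifted more than 40 mm (distance of any of tin, gouge_a, gouge_b, mallet, slipstone, brush from where it was at the start of the episode above 0.04 m).
It also fails if it takes over 70 s, if anything falls off the work surface, if the arm or the gripper's body presses on something with over 40 N, if the wrist force passes 120 N, or if a joint passes its speed limit or range.

ROBOT

A 7-joint arm with a two-finger parallel gripper is mounted at the origin on the work surface. World frame = base frame: x ahead of the robot, y to its left, z up, the work surface at z = 0. Lengths are in mm, angles in rad, forces in N, time in s.
With the tool pointing down it reaches from about 425 to 875 mm from the base axis. Payload 9.9 kg.
Tool frame: the origin (TCP) lies at the very end of the fingers, on their centre line; the grasp point (between the pads) lies 19 mm behind it; z points along the fingers, y is the line along which they close (so a half turn about z gives the same grasp; the last joint's range is limited). The gripper opens to 85 mm and grips with 20 to 120 N. Pads are 22 mm wide; open, the fingers measure 114 mm over their backs; the gripper's body (76 mm by 85 mm) begins 54 mm behind the grasp point. The pads swing forward as they close: fully open they stand 13 mm farther back than shut.
Start: joints at [1.157, 0.576, 0.025, 1.437, -0.015, 1.129, -0.057], TCP at [218.606, -638.624, 231.289] pointing down, gripper open.
Joint ranges: [-2.76, 2.76], [-0.34, 2.15], [-1.52, 1.57], [0.19, 2.46], [-1.09, 4.23], [0.17, 1.99], [-2.82, 2.82]. Speed limits (rad/s): [2.22, 2.22, 3.01, 3.01, 3.14, 3.14, 3.14].

INTERFACE

Orientations are given as a rotation vector (axis times angle).
In Python, from plant import manip, eyes gives the robot as it stands. The module is installed in compiled form; this text tells all that it offers.
- The arm moves only by the tool carry_out, never from a script. Its argument "series" is text: rows parted by semicolons, each of 4 numbers parted by spaces: the shift along the world's x, y, z in m, then the turn about the world's z in degrees. In form: dx dy dz roll; .... A call has exactly 5 rows; each row is the pose to reach, as a shift and turn from the pose commanded when the call began; what a row does not reach only later rows make up. A row lasts 1/12 s, in which the tool goes at most 41.7 mm and 7.16 degrees, less where a joint would pass 70% of its speed; a pose out of reach is approached as far as the arm can. A call with a gripper value outside its range is refused whole. "gripper" is the finger opening in m, from 0 to 0.0854, set as the call begins (left out, the last holds). The fingers move at their own pace and stop on an object; the grip force is fixed at half the most. Time passes only in rows, so rows that repeat a pose let the fingers close, or fill a call up. It gives the time, the measured TCP pose, the force, the opening and the grip force at its end, in the units of the state.
- manip.observe(): the state, without advancing time (a new reading comes with each control period).
- eyes.snapshot(name): name is "side" or "top"; returns the picture (480x640x3 uint8, red, green, blue); there is no depth.
- eyes.camera_model(name): a dict with "intrinsics" (3x3 intrinsics, pixels), "R" (3x3) and "t" (3): a world point X has camera coordinates R X + t. Camera axes: x right, y down, z forward; pixel columns grow to the right and rows downward; lengths in mm; the calibration is good to about 2 mm. A picture is of the moment at which its call begins. camera_model takes no time and is no camera call.
- manip.finish_job(): hands the job in; it is judged then, once.
The state is a dict: "time": time; "q": joint angles; "joint_velocities": joint speeds; "effort": joint torques, N m; "eef_pos": TCP position; "orientation": TCP orientation; "contact_force": force on the tool from outside, world axes, zero at the start; "torque": the same for the moment, N m; "finger_gap": finger opening in mm; "gripper_force": force on a finger pad.
Only numpy, scipy, OpenCV 4.12 (cv2) and the standard library are available. Lean on these libraries where they do the work, as an engineer would, in place of code of your own. Each camera call takes 0.05 s, during which the arm holds its last target. There are 200 camera calls.

## Working session

There is one attempt and no reset: what is moved stays moved. The work goes in short steps, Python scripts to look and compute and a tool call to move; the robot and the scene stay as the last step left them, time stands still between calls to the robot, and variables do not carry over. Pictures are saved under pics/ and viewed, at most 10 in all, crops included, and the job is handed in when it is done.

Besides the shell and the picture viewer there is one more tool, called after ">>>" as name(argument=value, ...) on one line, values as JSON. carry_out: Moves the arm, as the interface text tells. Its arguments: {"type":"object","properties":{"series":{"type":"string"},"gripper":{"type":"number"}},"required":["series"]}

```bash
mkdir -p pics; python3 - <<'E'
from plant import manip, eyes
import cv2
for n in("top","side"):
    cv2.imwrite(f"pics/{n}0.png",eyes.snapshot(n)[:,:,::-1]); m=eyes.camera_model(n)
    print(n,m["intrinsics"],m["R"],m["t"])
s=manip.observe();print(s)
E
```

```text
top [[447.92582098   0.         317.35343785]
 [  0.         447.92582098 238.57761821]
 [  0.           0.           1.        ]] [[ 0.11556492 -0.99329152  0.00408606]
 [-0.97227314 -0.11395955 -0.20420129]
 [ 0.20329705  0.01962574 -0.97892039]] [ -45.17936525  555.19752025 1181.57902678]
side [[604.51071498   0.         318.71408715]
 [  0.         604.51071498 232.87239031]
 [  0.           0.           1.        ]] [[-0.88747475 -0.46079348  0.00761159]
 [-0.33684402  0.63730286 -0.69309536]
 [ 0.31452294 -0.61766854 -0.72080572]] [ 490.07029152  250.03652684 1419.28933455]
{'time': 0.1, 'q': array([ 1.15720732,  0.57642139,  0.02484506,  1.43784245, -0.01500433,
        1.12897622, -0.05652042]), 'joint_velocities': array([-0.00056419, -0.00055814, -0.00089228, -0.00225959,  0.00036563,
        0.00025239, -0.00204134]), 'effort': array([ 6.36501340e-03, -7.67299819e+01,  2.25789942e+00, -2.86605191e+01,
        1.58234860e-02,  8.51910445e-03, -1.62078078e-05]), 'eef_pos': array([ 218.47188745, -638.23686094,  230.54022367]), 'orientation': array([-3.09756522e+00, -5.15470663e-01,  4.83271476e-04]), 'contact_force': array([0.04398297, 0.12698811, 0.29644708]), 'torque': array([-0.03440659, -0.00722853,  0.04109909]), 'gripper_force': 0.0, 'finger_gap': 85.41805383191459}
```

View pics/top0.png

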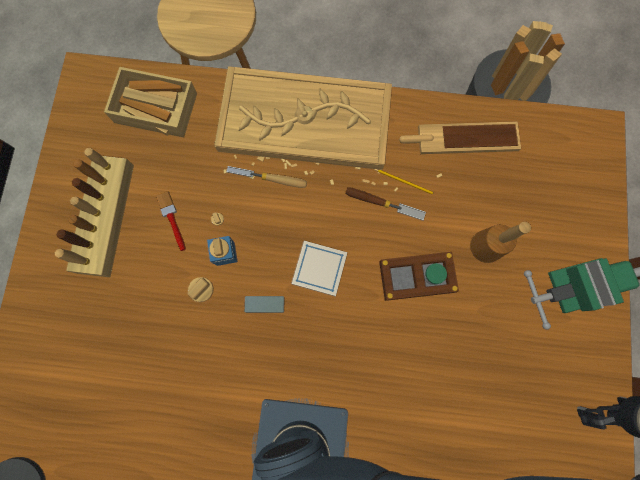

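View pics/side0.png

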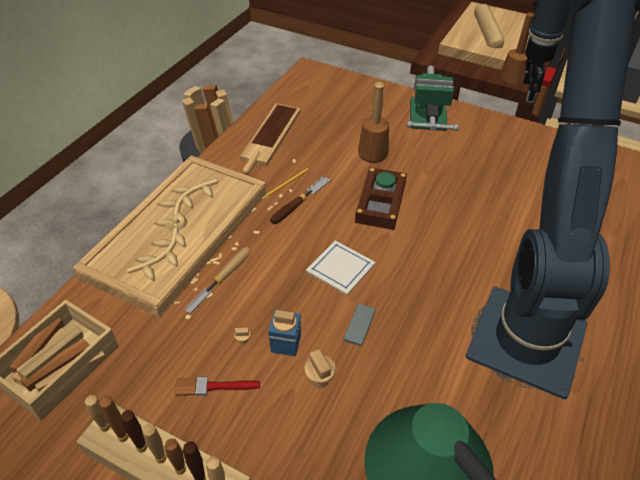

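The top view shows the jar at (221,250), the tile at (320,268) and the caddy at (419,276) with its free well at (402,278). In the side view they are at (285,332), (341,266) and (381,198). I'll zoom in to measure.

```bash
python3 - <<'E'
import cv2,numpy as np
t=cv2.imread("pics/top0.png");s=cv2.imread("pics/side0.png")
c=lambda im,x,y,w,h,k:cv2.resize(im[y:y+h,x:x+w],None,fx=k,fy=k,interpolation=cv2.INTER_CUBIC)
a=np.hstack([c(t,200,230,50,37,8),c(t,370,240,100,74,4)])
b=np.hstack([c(s,260,300,50,60,5),np.zeros((300,50,3),np.uint8),c(s,340,160,80,60,5)])
b=np.hstack([b,np.zeros((300,800-b.shape[1],3),np.uint8)])
cv2.imwrite("pics/m1.png",np.vstack([a,b]))
E
```

```text
(no output)
```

View pics/m1.png

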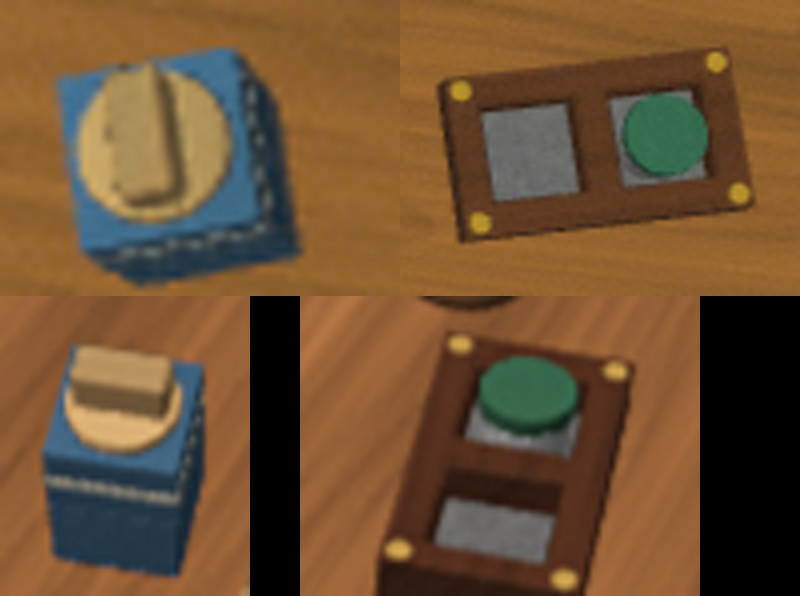

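```bash
cat > h.py <<'E'
from plant import manip, eyes
import numpy as np, cv2
from scipy.optimize import least_squares
from scipy.spatial.transform import Rotation as R
M={n:eyes.camera_model(n) for n in("top","side")}
def proj(n,P):
    m=M[n];p=(np.atleast_2d(P)@m["R"].T+m["t"])@m["intrinsics"].T
    return p[:,:2]/p[:,2:]
def place(x,y,a,L):
    L=np.array(L,float);c,s=np.cos(a),np.sin(a)
    return np.c_[x+c*L[:,0]-s*L[:,1],y+s*L[:,0]+c*L[:,1],L[:,2]]
def ray(n,uv,z):
    m=M[n];C=-m["R"].T@m["t"];d=m["R"].T@np.linalg.inv(m["intrinsics"])@[uv[0],uv[1],1]
    return C+d*(z-C[2])/d[2]
def fit(obs,L,p0):  # obs: {cam: Nx2 px}, nan = unseen; L(p)->Nx3 local
    def f(p):
        W=place(p[0],p[1],p[2],L(p));r=[(proj(n,W)-o).ravel() for n,o in obs.items()]
        r=np.concatenate(r);return r[np.isfinite(r)]
    s=least_squares(f,p0,loss="soft_l1");return s.x,f(s.x)
def state():
    s=manip.observe();X=R.from_rotvec(s["orientation"]).as_matrix()
    y=np.degrees(np.arctan2(X[1,1],X[0,1]))
    print("t",s["time"],"tcp",s["eef_pos"].round(1),"tool-y deg",y.round(2),"z",X[:,2].round(3),"F",s["contact_force"].round(1),"gap",s["finger_gap"],"q",s["q"].round(2))
E
python3 - <<'E'
from h import *
px=lambda P,k,ox,oy,dx,dy:(np.array(P,float)-[dx,dy]+.5)/k-.5+[ox,oy]
N=[np.nan]*2
jt=px([(60,77),(236,48),(256,220),(82,248),N,N],8,200,230,0,0)
js=px([(44,450),(73,345),(204,367),(182,472),(57,556),(180,576)],5,260,300,0,296)
# top order: UL UR LR LL (image: up=+x,left=+y): (+,+),(+,-),(-,-),(-,+)
for k,n in((jt,"top"),(js,"side")): print(n,[ray(n,q,90).round(0).tolist() for q in k[:4]])
ct=px([(460,91),(717,62),(739,193),(480,223)],4,370,240,400,0)
cs=px([(398,550),(460,344),(616,371),(564,580)],5,340,160,300,296)
for k,n in((ct,"top"),(cs,"side")): print(n,[ray(n,q,40).round(0).tolist() for q in k])
np.savez("m.npz",jt=jt,js=js,ct=ct,cs=cs)
for n,q in(("top",(320,268)),("side",(341,266))):print("tile",ray(n,q,10))
print("mallet",ray("top",(491,245),80),ray("top",(519,229),260),ray("side",(374,148),40))
print("bigstop",ray("top",(200,290),40),"small",ray("top",(217,218),30))
state()
E
```

```text
top [[514.0, 313.0, 90.0], [530.0, 256.0, 90.0], [473.0, 240.0, 90.0], [457.0, 296.0, 90.0]]
side [[515.0, 313.0, 90.0], [532.0, 258.0, 90.0], [474.0, 241.0, 90.0], [456.0, 295.0, 90.0]]
top [[515.0, -173.0, 40.0], [556.0, -350.0, 40.0], [467.0, -370.0, 40.0], [426.0, -195.0, 40.0]]
side [[517.0, -172.0, 40.0], [558.0, -348.0, 40.0], [467.0, -369.0, 40.0], [427.0, -193.0, 40.0]]
tile [482.75904421   3.16902027  10.        ]
tile [483.33621342   8.07150217  10.        ]
mallet [ 589.12516434 -450.49575103   80.        ] [ 591.57296258 -446.28589172  260.        ] [ 592.14275239 -443.56463429   40.        ]
bigstop [380.09304054 322.27992309  40.        ] small [588.61816478 311.3762307   30.        ]
t 0.1 tcp [ 218.5 -638.2  230.5] tool-y deg -71.1 z [-0.001  0.001 -1.   ] F [0.  0.1 0.3] gap 85.41805383191459 q [ 1.16  0.58  0.02  1.44 -0.02  1.13 -0.06]
```

```bash
python3 - <<'E'
from h import *
m=np.load("m.npz")
J=lambda p:[(30,30,90),(30,-30,90),(-30,-30,90),(-30,30,90),(-30,30,0),(-30,-30,0)]
js=m["js"].copy()
print("side base",[ray("side",q,0).round(0) for q in js[4:]])
# side image order: UL-left(44,450) = world (+,+); (73,345)=(+,-); (204,367)=(-,-); (182,472)=(-,+); base (57,556)=(+,+), (180,576)=(-,+)
J=lambda p:[(30,30,90),(30,-30,90),(-30,-30,90),(-30,30,90),(30,30,0),(-30,30,0)]
C=lambda p:[(p[3],p[4],40),(p[3],-p[4],40),(-p[3],-p[4],40),(-p[3],p[4],40)]
for obs in({"top":m["jt"],"side":js},{"top":m["jt"]},{"side":js}):
    p,r=fit(obs,J,[493,276,.28]);print("jar",p[:2].round(1),np.degrees(p[2]).round(1),abs(r).max().round(2))
for obs in({"top":m["ct"],"side":m["cs"]},{"top":m["ct"]},{"side":m["cs"]}):
    p,r=fit(obs,C,[490,-271,.22,45,90]);print("caddy",p.round(2),np.degrees(p[2]).round(1),abs(r).max().round(2))
    for yy in(39,41): print("  well",place(*p[:3],[(0,yy,12)]).round(1))
p,_=fit({"top":m["ct"],"side":m["cs"]},C,[490,-271,.22,45,90])
# top-camera well floor corners
w=[(482,107),(571,101),(580,190),(491,202)]
w=[((u-400+.5)/4-.5+370,(v+.5)/4-.5+240) for u,v in w]
q=np.array([ray("top",u,12) for u in w]);print("floor corners",q.round(1),q.mean(0))
E
```

```text
side base [array([516., 309.,   0.]), array([460., 292.,   0.])]
jar [494.3 275.8] 16.9 1.92
jar [493.7 276.4] 16.1 0.36
jar [495.1 275. ] 17.6 1.45
caddy [ 4.9162e+02 -2.7151e+02  2.3000e-01  4.6040e+01  9.0210e+01] 13.1 0.39
  well [[ 482.8 -233.5   12. ]]
  well [[ 482.3 -231.6   12. ]]
caddy [ 4.9090e+02 -2.7195e+02  2.3000e-01  4.5870e+01  9.0190e+01] 13.2 0.14
  well [[ 482. -234.   12.]]
  well [[ 481.6 -232.    12. ]]
caddy [ 4.9230e+02 -2.7075e+02  2.3000e-01  4.6210e+01  9.0140e+01] 13.0 0.06
  well [[ 483.5 -232.8   12. ]]
  well [[ 483.1 -230.8   12. ]]
floor corners [[ 510.2 -193.8   12. ]
 [ 521.8 -256.1   12. ]
 [ 459.6 -267.    12. ]
 [ 443.9 -205.6   12. ]] [ 483.86874404 -230.62212261   12.        ]
```

```bash
python3 - <<'E'
from h import *
c,s=np.cos(.229),np.sin(.229)
for nm,L in(("freewell",[(447,467),(565,487),(550,563),(434,543)]),("tinwell",[(478,380),(590,395),(576,457),(465,438)])):
  for u in L:
    q=ray("side",((u[0]-300+.5)/5-.5+340,(u[1]-296+.5)/5-.5+160),40)[:2]-[492.3,-270.75]
    print(nm,u,"local",np.round([c*q[0]+s*q[1],-s*q[0]+c*q[1]],1))
E
python3 - <<'E'
import sys;sys.path.insert(0,".")
from h import *
im=cv2.imread("pics/side0.png")
a=cv2.resize(im[183:223,350:410],None,fx=13,fy=13,interpolation=cv2.INTER_CUBIC)
cv2.imwrite("pics/w.png",a)
E
```

```text
freewell (447, 467) local [33.1 17. ]
freewell (565, 487) local [-34.2  16.4]
freewell (550, 563) local [-36.3  79. ]
freewell (434, 543) local [28.2 79.7]
tinwell (478, 380) local [ 30.  -61.3]
tinwell (590, 395) local [-35.2 -64.9]
tinwell (576, 457) local [-36.1 -10. ]
tinwell (465, 438) local [27.9 -9.7]
```

View pics/w.png

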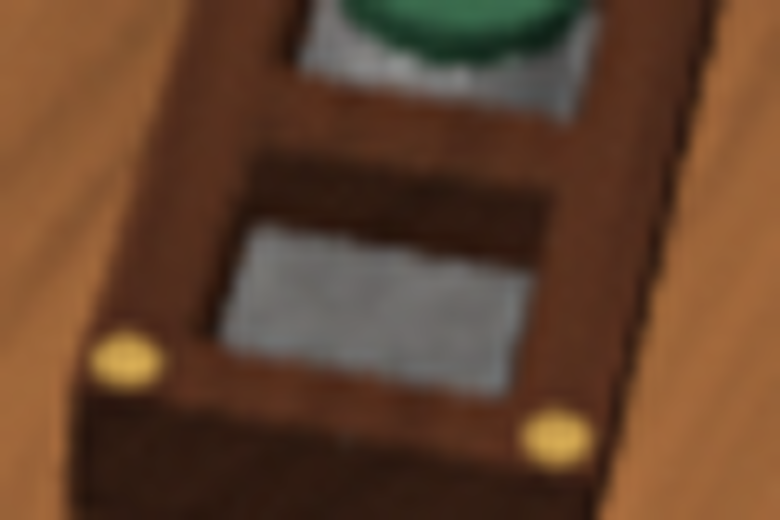

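The enlarged free well has its rim corners at crop pixels (250,150), (553,183), (509,397) and (203,343), at ×13 from (350,183).

```bash
python3 - <<'E'
from h import *
L=[(203,343),(250,150),(553,183),(509,397)]
o=np.array([((u+.5)/13-.5+350,(v+.5)/13-.5+183) for u,v in L])
for u in o: print(ray("side",u,40).round(1))
k=32.5
W=lambda p:[(k,k,40),(k,-k,40),(-k,-k,40),(-k,k,40)]
p,r=fit({"side":o},W,[483,-232,.229]);print(p,r.round(2))
# tile
E
```

```text
[ 504.8 -185.4   40. ]
[ 520.8 -245.3   40. ]
[ 458.5 -266.4   40. ]
[ 441.1 -200.6   40. ]
[ 4.81312307e+02 -2.24447282e+02  2.65627670e-01] [ 0.09  0.28  0.14 -0.45 -0.27  0.44  0.03 -0.26]
```

>>> carry_out(series="0.03 0.03 0.03 7; 0.06 0.06 0.06 14; 0.08 0.09 0.09 21; 0.1 0.12 0.1 28; 0.13 0.16 0.1 35", gripper=0.0854)

```text
time: 0.52
eef_pos: [333.3, -500.3, 330.8]
orientation: [2.794, 1.428, -0.0]
contact_force: [0.6, -0.3, 0.9]
finger_gap: 85.1
gripper_force: 0.0
```

```bash
python3 - <<'E'
from h import *
c,s=np.cos(.229),np.sin(.229)
loc=lambda q,o:np.round([c*(q[0]-o[0])+s*(q[1]-o[1]),-s*(q[0]-o[0])+c*(q[1]-o[1])],1)
for u in[(491,202),(482,107),(571,101),(580,192),(612,97),(623,186),(703,178)]:
    px=((u[0]-400+.5)/4-.5+370,(u[1]+.5)/4-.5+240)
    print(u,"z40",loc(ray("top",px,40),(490.9,-271.95)),"z12",loc(ray("top",px,12),(490.9,-271.95)))
for u in[(203,343),(250,150),(553,183),(509,397),(225,352),(265,222),(530,268),(300,75),(570,122)]:
    px=((u[0]+.5)/13-.5+350,(u[1]+.5)/13-.5+183)
    print(u,"z40",loc(ray("side",px,40),(492.3,-270.75)),"z12",loc(ray("side",px,12),(492.3,-270.75)))
E
```

```text
(491, 202) z40 [-32.7  80.4] z12 [-30.7  75.3]
(482, 107) z40 [33.  76.9] z12 [36.5 71.8]
(571, 101) z40 [30.2 14.9] z12 [33.7  8.4]
(580, 192) z40 [-32.8  18.6] z12 [-30.8  12.2]
(612, 97) z40 [ 29.8 -13.8] z12 [ 33.2 -21. ]
(623, 186) z40 [-32.  -11.4] z12 [-30.  -18.6]
(703, 178) z40 [-32.8 -67. ] z12 [-30.8 -75.4]
(203, 343) z40 [31.6 80.2] z12 [35.6 51.2]
(250, 150) z40 [33.5 18.3] z12 [ 37.6 -12.3]
(553, 183) z40 [-31.9  11.9] z12 [-29.5 -18.8]
(509, 397) z40 [-34.   79.9] z12 [-31.5  50.8]
(225, 352) z40 [26.5 81.7] z12 [30.4 52.7]
(265, 222) z40 [26. 40.] z12 [29.9  9.9]
(530, 268) z40 [-31.6  39.7] z12 [-29.1   9.6]
(300, 75) z40 [27.6 -8.4] z12 [ 31.5 -39.7]
(570, 122) z40 [-32.3  -8.4] z12 [-29.8 -39.7]
```

>>> carry_out(series="0.03 0.04 0 7; 0.05 0.08 0 14; 0.065 0.12 0 21; 0.08 0.16 0 28; 0.1 0.2 -0.01 35")

```text
time: 0.93
eef_pos: [425.9, -313.6, 321.7]
orientation: [2.235, 2.206, -0.0]
contact_force: [1.4, -1.5, 0.3]
finger_gap: 85.6
gripper_force: 0.0
```

>>> carry_out(series="0.01 0.04 0 -7; 0.02 0.08 0 -14; 0.03 0.12 0 -21; 0.035 0.16 0 -28; 0.04 0.2 -0.01 -35")

```text
time: 1.35
eef_pos: [464.2, -129.0, 314.6]
orientation: [2.771, 1.478, 0.002]
contact_force: [1.2, 0.1, 0.3]
finger_gap: 85.7
gripper_force: 0.0
```

>>> carry_out(series="0 0.04 0 -7; 0 0.08 0 -14; 0 0.12 0 -21; 0.01 0.16 0 -28; 0.01 0.2 -0.02 -35")

```text
time: 1.77
eef_pos: [473.7, 46.8, 303.8]
orientation: [3.064, 0.69, 0.005]
contact_force: [1.0, 0.8, 0.1]
finger_gap: 85.5
gripper_force: 0.0
```

>>> carry_out(series="0 0.04 -0.02 -2; 0.005 0.08 -0.05 -2; 0.01 0.12 -0.08 -2; 0.015 0.16 -0.11 -2; 0.018 0.184 -0.12 -2")

```text
time: 2.18
eef_pos: [488.7, 218.4, 186.9]
orientation: [3.074, 0.643, -0.002]
contact_force: [0.4, -0.2, -0.1]
finger_gap: 85.5
gripper_force: 0.0
```

```bash
python3 -c "
from h import *
state()"
```

```text
t 2.1833 tcp [488.7 218.4 186.9] tool-y deg -66.36 z [-0.001 -0.001 -1.   ] F [ 0.4 -0.2 -0.1] gap 85.50367039584175 q [-0.23  0.44 -0.39  1.86  0.21  0.89 -1.89]
```

>>> carry_out(series="0.005 0.04 0 -4; 0.005 0.045 0 -7; 0.005 0.045 0 -7; 0.005 0.045 0 -7; 0.005 0.045 0 -7")

```text
time: 2.6
eef_pos: [494.4, 261.2, 188.6]
orientation: [3.107, 0.456, -0.001]
contact_force: [0.3, 0.1, 1.2]
finger_gap: 85.6
gripper_force: 0.0
```

```bash
python3 -c "
from h import *
state()
p=[494.2,275.9]
im=eyes.snapshot('top')[:,:,::-1];cv2.imwrite('pics/a.png',cv2.resize(im[200:290,170:290],None,fx=5,fy=5,interpolation=cv2.INTER_CUBIC))"
```

```text
t 2.6 tcp [494.4 261.2 188.6] tool-y deg -73.3 z [-0.    -0.001 -1.   ] F [0.3 0.1 1.2] gap 85.56008061121545 q [-0.33  0.46 -0.36  1.8   0.2   0.92 -2.05]
```

>>> carry_out(series="0 0.013 -0.02 0; 0 0.0145 -0.05 0; 0 0.0145 -0.08 0; 0 0.0145 -0.11 0; 0 0.0145 -0.122 0")

```text
time: 3.07
eef_pos: [493.3, 274.4, 63.7]
orientation: [3.107, 0.454, -0.005]
contact_force: [0.4, 0.0, -0.2]
finger_gap: 85.6
gripper_force: 0.0
```

>>> carry_out(series="0 0 0 0; 0 0 0 0; 0 0 0 0; 0 0 0 0; 0 0 0 0", gripper=0.045)

```text
time: 3.48
eef_pos: [495.0, 276.7, 67.9]
orientation: [-3.108, -0.455, -0.002]
contact_force: [1.0, -2.2, 0.2]
finger_gap: 58.8
gripper_force: 66.8
```

>>> carry_out(series="0 0 0 0; 0 0 0 0; 0 0 0 0; 0 0 0 0; 0 0 0 0", gripper=0.045)

```text
time: 3.9
eef_pos: [495.0, 276.7, 67.8]
orientation: [3.108, 0.455, 0.003]
contact_force: [-0.1, -3.8, 8.3]
finger_gap: 58.8
gripper_force: 67.6
```

```bash
python3 -c "
from h import *
state()
a=eyes.snapshot('side')[:,:,::-1];b=eyes.snapshot('top')[:,:,::-1]
f=lambda i,x,y:cv2.resize(i[y:y+120,x:x+80],None,fx=5,fy=5,interpolation=cv2.INTER_CUBIC)
cv2.imwrite('pics/b.png',np.hstack([f(a,245,260),f(b,190,190)]))"
```

```text
t 3.9 tcp [495.  276.7  67.8] tool-y deg -73.35 z [ 0.002 -0.    -1.   ] F [-0.1 -3.8  8.3] gap 58.764402903285664 q [-0.39  0.62 -0.3   1.9   0.29  0.66 -2.16]
```

View pics/b.png

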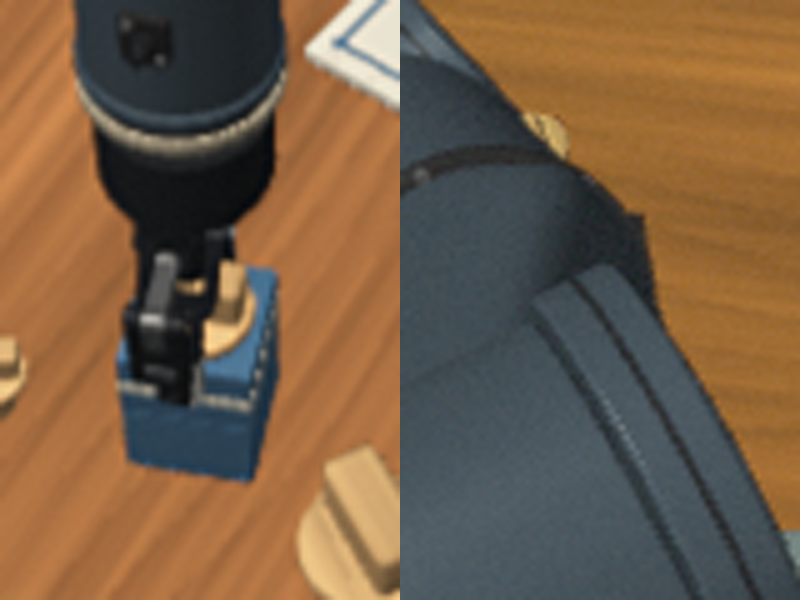

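>>> carry_out(series="0 0 0.01 0; 0 0 0.03 0; 0 0 0.055 0; 0 -0.01 0.08 0; 0 -0.03 0.09 0")

```text
time: 4.42
eef_pos: [494.5, 251.2, 160.2]
orientation: [-3.103, -0.462, -0.006]
contact_force: [1.2, 1.6, -7.5]
finger_gap: 59.1
gripper_force: 68.1
```

>>> carry_out(series="0 -0.03 0 0; 0 -0.065 0 0; 0 -0.1 0 0; 0 -0.135 0 0; -0.002 -0.17 0 0")

```text
time: 4.83
eef_pos: [491.8, 76.0, 157.0]
orientation: [-3.108, -0.457, 0.0]
contact_force: [0.6, -0.7, -8.0]
finger_gap: 58.4
gripper_force: 68.0
```

>>> carry_out(series="0 -0.035 0 0; 0 -0.07 0 -1; 0 -0.105 0 -2; 0 -0.14 0 -3; -0.002 -0.17 0 -3.5")

```text
time: 5.25
eef_pos: [489.9, -95.0, 157.1]
orientation: [3.121, 0.358, -0.0]
contact_force: [0.9, 0.5, -7.9]
finger_gap: 58.8
gripper_force: 68.0
```

>>> carry_out(series="-0.002 -0.035 0 0; -0.005 -0.07 0 0; -0.008 -0.1 0 0; -0.009 -0.125 0 0; -0.009 -0.135 0 0")

```text
time: 5.67
eef_pos: [479.9, -232.1, 156.8]
orientation: [3.12, 0.354, -0.002]
contact_force: [0.2, 0.0, -8.5]
finger_gap: 58.6
gripper_force: 67.9
```

>>> carry_out(series="0 0 0 0; 0 0 0 0; 0 0 0 0; 0 0 0 0; 0 0 0 0")

```text
time: 6.08
eef_pos: [481.6, -226.5, 156.8]
orientation: [-3.12, -0.364, -0.0]
contact_force: [0.1, -0.8, -7.5]
finger_gap: 58.4
gripper_force: 67.9
```

```bash
python3 -c "
from h import *
state()
a=eyes.snapshot('side')[:,:,::-1];b=eyes.snapshot('top')[:,:,::-1]
cv2.imwrite('pics/side1.png',a)
f=lambda i,x,y:cv2.resize(i[y:y+120,x:x+80],None,fx=5,fy=5,interpolation=cv2.INTER_CUBIC)
cv2.imwrite('pics/c.png',np.hstack([f(a,340,110),f(b,370,210)]))"
```

```text
t 6.0833 tcp [ 481.6 -226.5  156.8] tool-y deg -76.7 z [ 0.  0. -1.] F [ 0.1 -0.8 -7.5] gap 58.35517516361059 q [ 0.57  0.46 -0.31  1.9   0.19  0.81 -1.18]
```

View pics/c.png

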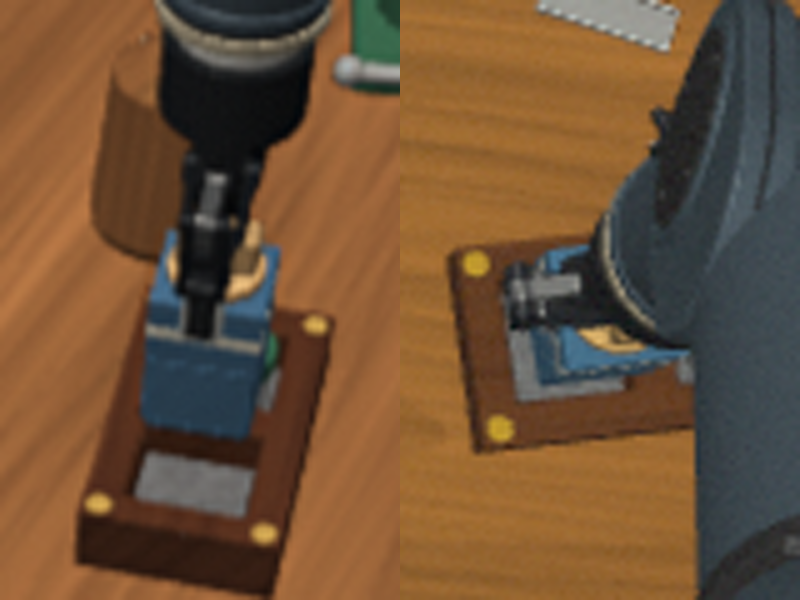

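```bash
python3 - <<'E'
from h import *
u=np.array([(148,302),(164,232),(282,246),(271,319),(142,418),(251,437)],float)
o=(u+.5)/5-.5+[340,110]
h=89
for H in(27,30):
  J=lambda p:[(30,30,90+h),(30,-30,90+h),(-30,-30,90+h),(-30,30,90+h),(H,H,h),(-H,H,h)]
  p,r=fit({"side":o},J,[481,-227,.229]);print(p,r.round(2))
E
```

```text
[ 4.81747607e+02 -2.25376242e+02  2.84865700e-01] [ 0.72 -0.14  0.58 -0.49 -0.49 -0.39 -0.76 -0.49  0.89  1.73 -0.98  0.66]
[ 4.81789793e+02 -2.25900667e+02  2.86151629e-01] [ 0.8  -0.25  0.63 -0.6  -0.44 -0.52 -0.68 -0.62 -0.29  2.2   0.09  1.43]
```

>>> carry_out(series="0.001 -0.0035 0 0; 0.001 -0.0035 -0.015 0; 0.001 -0.0035 -0.03 0; 0.001 -0.0035 -0.045 0; 0.001 -0.0035 -0.045 0")

```text
time: 6.6
eef_pos: [480.9, -231.0, 109.4]
orientation: [-3.119, -0.361, 0.006]
contact_force: [-1.4, 0.3, -8.4]
finger_gap: 58.2
gripper_force: 68.1
```

>>> carry_out(series="0 0 -0.004 0; 0 0 -0.007 0; 0 0 -0.01 0; 0 0 -0.012 0; 0 0 -0.012 0")

```text
time: 7.02
eef_pos: [483.2, -231.5, 101.1]
orientation: [3.12, 0.361, 0.003]
contact_force: [-2.9, 1.6, 5.1]
finger_gap: 58.7
gripper_force: 69.8
```

>>> carry_out(series="-0.0007 0.0013 0.001 0; -0.0007 0.0013 0.001 0; -0.0007 0.0013 -0.002 0; -0.0007 0.0013 -0.004 0; -0.0007 0.0013 -0.004 0")

```text
time: 7.43
eef_pos: [481.2, -230.0, 95.0]
orientation: [-3.12, -0.36, 0.002]
contact_force: [-1.2, -0.1, -7.8]
finger_gap: 58.6
gripper_force: 68.3
```

>>> carry_out(series="0 0 -0.003 0; 0 0 -0.006 0; 0 0 -0.009 0; 0 0 -0.012 0; 0 0 -0.012 0")

```text
time: 7.85
eef_pos: [481.2, -229.9, 83.0]
orientation: [-3.12, -0.361, 0.002]
contact_force: [-0.6, 1.1, -8.7]
finger_gap: 59.0
gripper_force: 68.3
```

>>> carry_out(series="0 0 -0.001 0; 0 0 -0.002 0; 0 0 -0.003 0; 0 0 -0.004 0; 0 0 -0.004 0")

```text
time: 8.27
eef_pos: [481.7, -230.1, 79.9]
orientation: [3.121, 0.361, 0.0]
contact_force: [0.3, 0.2, -5.7]
finger_gap: 58.9
gripper_force: 68.5
```

>>> carry_out(series="0 0 -0.0005 0; 0 0 -0.001 0; 0 0 -0.001 0; 0 0 -0.001 0; 0 0 -0.001 0")

```text
time: 8.68
eef_pos: [481.9, -230.1, 79.8]
orientation: [3.12, 0.361, 0.001]
contact_force: [-3.4, 0.1, 9.5]
finger_gap: 58.4
gripper_force: 70.1
```

>>> carry_out(series="0 0 0 0; 0 0 0 0; 0 0 0 0; 0 0 0 0; 0 0 0 0", gripper=0.0854)

```text
time: 9.1
eef_pos: [481.8, -230.1, 78.8]
orientation: [3.121, 0.361, 0.0]
contact_force: [0.4, -0.0, -0.2]
finger_gap: 85.5
gripper_force: 0.0
```

>>> carry_out(series="0 0 0.02 0; 0 0 0.04 0; 0 0 0.06 0; 0 0 0.07 0; 0 0 0.07 0")

```text
time: 9.52
eef_pos: [482.8, -230.6, 150.7]
orientation: [3.119, 0.36, 0.005]
contact_force: [0.8, -0.7, 0.0]
finger_gap: 85.2
gripper_force: 0.0
```

```bash
python3 -c "
from h import *
state()
a=eyes.snapshot('side')[:,:,::-1];b=eyes.snapshot('top')[:,:,::-1]
f=lambda i,x,y:cv2.resize(i[y:y+120,x:x+80],None,fx=5,fy=5,interpolation=cv2.INTER_CUBIC)
cv2.imwrite('pics/d.png',np.hstack([f(a,340,110),f(b,370,210)]))"
```

```text
t 9.5167 tcp [ 482.8 -230.6  150.7] tool-y deg -76.83 z [ 0.004 -0.002 -1.   ] F [ 0.8 -0.7  0. ] gap 85.21587456682866 q [ 0.57  0.47 -0.31  1.91  0.19  0.79 -1.18]
```

View pics/d.png

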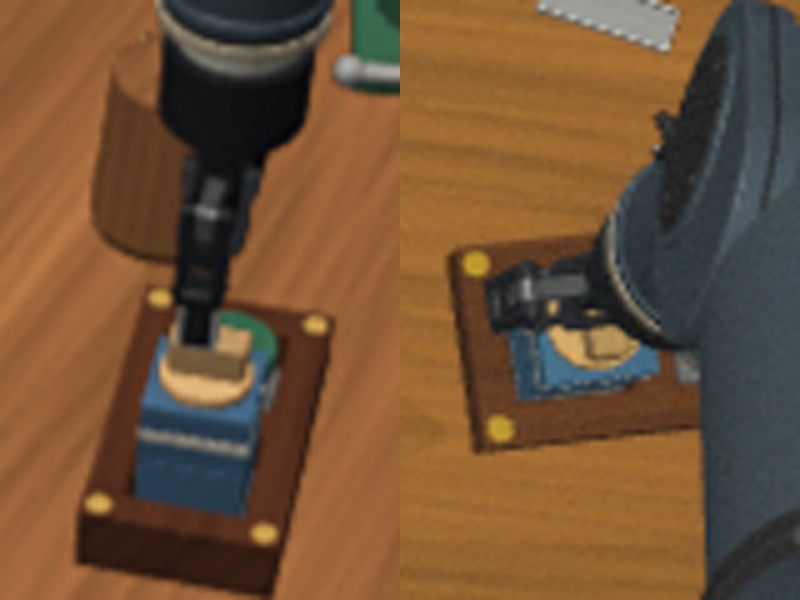

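>>> carry_out(series="-0.0003 0 -0.01 0; -0.0003 0 -0.02 0; -0.0003 0 -0.03 0; -0.0003 0 -0.034 0; -0.0003 0 -0.034 0")

```text
time: 10.03
eef_pos: [480.3, -229.6, 112.6]
orientation: [-3.119, -0.361, 0.005]
contact_force: [-0.4, -0.3, -0.6]
finger_gap: 85.5
gripper_force: 0.0
```

>>> carry_out(series="0 0 0 0; 0 0 0 0; 0 0 0 0; 0 0 0 0; 0 0 0 0", gripper=0.008)

```text
time: 10.45
eef_pos: [481.5, -230.2, 115.1]
orientation: [3.12, 0.361, 0.001]
contact_force: [0.8, -0.1, 0.9]
finger_gap: 25.5
gripper_force: 0.0
```

>>> carry_out(series="0 0 0 0; 0 0 0 0; 0 0 0 0; 0 0 0 0; 0 0 0 0")

```text
time: 10.87
eef_pos: [481.6, -230.5, 115.2]
orientation: [3.12, 0.36, 0.001]
contact_force: [-0.0, -2.8, 6.9]
finger_gap: 18.9
gripper_force: 59.8
```

>>> carry_out(series="0 0 0 7; 0 0 0.0006 14; 0 0 0.0012 21; 0 0 0.0018 28; 0 0 0.0024 35")

```text
time: 11.28
eef_pos: [480.7, -229.5, 116.6]
orientation: [-2.863, -1.29, 0.001]
contact_force: [1.0, 0.3, -5.2]
finger_gap: 18.9
gripper_force: 58.7
```

>>> carry_out(series="0 0 0 -7; 0 0 0.0004 -14; 0 0 0.001 -21; 0 0 0.0016 -28; 0 0 0.0022 -35")

```text
time: 11.7
eef_pos: [480.7, -229.6, 118.7]
orientation: [-3.121, -0.352, 0.002]
contact_force: [0.9, 0.6, -6.6]
finger_gap: 19.0
gripper_force: 58.9
```

```bash
python3 -c "
from h import *
state()"
```

```text
t 11.7 tcp [ 480.7 -229.6  118.7] tool-y deg -77.14 z [-0.001  0.001 -1.   ] F [ 0.9  0.6 -6.6] gap 18.952090107411415 q [ 0.56  0.51 -0.29  1.94  0.22  0.72 -1.21]
```

>>> carry_out(series="0 0 0.0005 -7; 0 0 0.001 -14; 0 0 0.0016 -21; 0 0 0.0022 -28; 0 0 0.0028 -35")

```text
time: 12.12
eef_pos: [480.8, -229.6, 121.5]
orientation: [-3.083, 0.603, 0.002]
contact_force: [0.3, -0.5, -5.7]
finger_gap: 18.5
gripper_force: 58.9
```

>>> carry_out(series="0 0 0 7; 0 0 0.0004 14; 0 0 0.001 21; 0 0 0.0016 28; 0 0 0.0022 35")

```text
time: 12.53
eef_pos: [480.8, -229.5, 123.7]
orientation: [-3.119, -0.37, 0.002]
contact_force: [-0.1, 0.4, -5.7]
finger_gap: 18.7
gripper_force: 59.1
```

>>> carry_out(series="0 0 0.0005 7; 0 0 0.0011 14; 0 0 0.0017 21; 0 0 0.0023 28; 0 0 0.0029 35")

```text
time: 12.95
eef_pos: [480.7, -229.6, 126.6]
orientation: [-2.863, -1.29, 0.001]
contact_force: [0.1, 0.6, -5.2]
finger_gap: 18.4
gripper_force: 59.1
```

>>> carry_out(series="0 0 0 -7; 0 0 0.0004 -14; 0 0 0.001 -21; 0 0 0.0016 -28; 0 0 0.0022 -35")

```text
time: 13.37
eef_pos: [480.7, -229.6, 128.7]
orientation: [-3.121, -0.352, 0.002]
contact_force: [1.0, 0.7, -5.6]
finger_gap: 18.7
gripper_force: 59.1
```

>>> carry_out(series="0 0 0.0005 -7; 0 0 0.0011 -14; 0 0 0.0017 -21; 0 0 0.0023 -28; 0 0 0.0029 -35")

```text
time: 13.78
eef_pos: [480.8, -229.6, 131.7]
orientation: [-3.083, 0.603, 0.002]
contact_force: [1.0, -0.3, -6.2]
finger_gap: 18.6
gripper_force: 59.1
```

>>> carry_out(series="0 0 0 7; 0 0 0.0004 14; 0 0 0.001 21; 0 0 0.0016 28; 0 0 0.0022 35")

```text
time: 14.2
eef_pos: [481.1, -229.7, 134.4]
orientation: [-3.119, -0.37, 0.001]
contact_force: [-1.5, 0.5, 4.3]
finger_gap: 18.5
gripper_force: 60.2
```

>>> carry_out(series="0 0 0.0005 7; 0 0 0.0011 14; 0 0 0.0017 21; 0 0 0.0023 28; 0 0 0.0029 35")

```text
time: 14.62
eef_pos: [481.1, -229.6, 137.4]
orientation: [-2.863, -1.291, 0.0]
contact_force: [-0.7, 0.6, -0.3]
finger_gap: 18.6
gripper_force: 59.8
```

>>> carry_out(series="0 0 0 -7; 0 0 0.0004 -14; 0 0 0.001 -21; 0 0 0.0016 -28; 0 0 0.0022 -35")

```text
time: 15.03
eef_pos: [481.1, -229.8, 139.4]
orientation: [-3.121, -0.351, 0.0]
contact_force: [-1.0, -0.5, -0.6]
finger_gap: 18.9
gripper_force: 59.8
```

```bash
python3 -c "
from h import *
state()
a=eyes.snapshot('side')[:,:,::-1]
cv2.imwrite('pics/e.png',cv2.resize(a[130:220,330:430],None,fx=6,fy=6,interpolation=cv2.INTER_CUBIC))"
```

```text
t 15.0333 tcp [ 481.1 -229.8  139.4] tool-y deg -77.16 z [-0.  0. -1.] F [-1.  -0.5 -0.6] gap 18.88861671025529 q [ 0.57  0.48 -0.31  1.92  0.2   0.77 -1.2 ]
```

View pics/e.png

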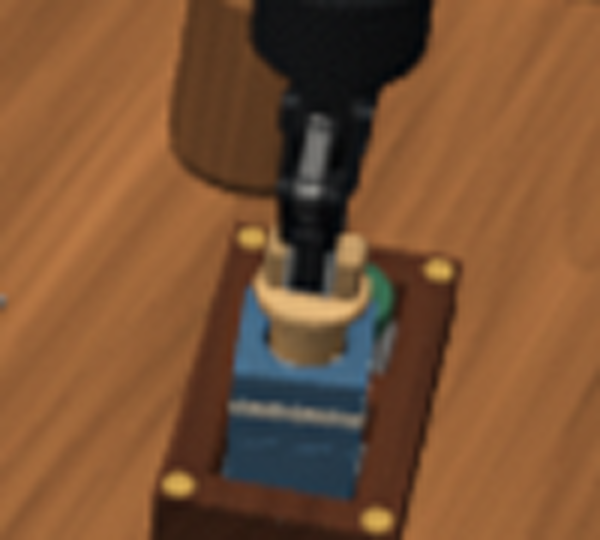

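The plug is out of the seal: the jar is still sitting in the well at crop (295,430), and the load is only about 0.6 N. Next I lift straight up and carry the stopper to the tile.

>>> carry_out(series="0 0 0.005 0; 0 0 0.012 0; 0 0 0.025 0; 0 0 0.04 0; 0 0 0.06 0")

```text
time: 15.5
eef_pos: [480.7, -229.9, 200.0]
orientation: [-3.119, -0.367, 0.002]
contact_force: [0.7, -1.2, -0.0]
finger_gap: 18.7
gripper_force: 59.8
```

>>> carry_out(series="0 0.02 0 0; 0 0.05 0 0; 0 0.085 0 0; 0 0.12 0 0; 0 0.155 -0.02 0")

```text
time: 15.92
eef_pos: [483.2, -73.9, 182.7]
orientation: [3.119, 0.365, 0.009]
contact_force: [1.0, 0.9, -1.8]
finger_gap: 18.8
gripper_force: 59.8
```

>>> carry_out(series="0 0.03 -0.02 0; 0 0.055 -0.04 0; 0.002 0.07 -0.06 0; 0.002 0.08 -0.08 0; 0.002 0.08 -0.1 0")

```text
time: 16.33
eef_pos: [483.9, 7.9, 79.5]
orientation: [-3.118, -0.372, -0.003]
contact_force: [-0.1, -0.4, -0.6]
finger_gap: 18.4
gripper_force: 59.8
```

>>> carry_out(series="0 0 0 0; 0 0 0 0; 0 0 0 0; 0 0 0 0; 0 0 0 0")

```text
time: 16.75
eef_pos: [484.0, 4.5, 80.8]
orientation: [3.121, 0.36, 0.003]
contact_force: [0.1, -0.8, 0.3]
finger_gap: 18.3
gripper_force: 59.8
```

```bash
python3 -c "
from h import *
state()
a=eyes.snapshot('side')[:,:,::-1];b=eyes.snapshot('top')[:,:,::-1]
f=lambda i,x,y:cv2.resize(i[y:y+150,x:x+100],None,fx=4,fy=4,interpolation=cv2.INTER_CUBIC)
cv2.imwrite('pics/f.png',np.hstack([f(a,300,160),f(b,280,190)]))"
```

```text
t 16.75 tcp [484.    4.5  80.8] tool-y deg -76.84 z [ 0.002 -0.    -1.   ] F [ 0.1 -0.8  0.3] gap 18.338079229465368 q [ 0.11  0.52 -0.31  2.1   0.28  0.56 -1.74]
```

View pics/f.png

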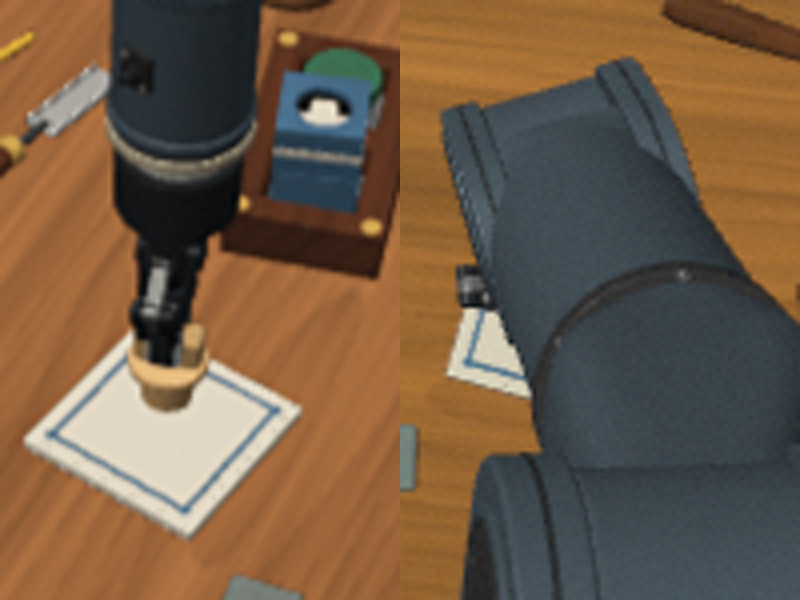

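The stopper hangs upright over the tile (plug at side crop (167,395)), and the jar stands open in the well at (318,140). Lowering about 27.5 mm to the tile.

>>> carry_out(series="0 0 -0.008 0; 0 0 -0.016 0; 0 0 -0.021 0; 0 0 -0.0245 0; 0 0 -0.0245 0")

```text
time: 17.27
eef_pos: [482.6, 5.0, 54.0]
orientation: [-3.121, -0.361, 0.003]
contact_force: [-0.0, 0.5, -0.6]
finger_gap: 18.7
gripper_force: 59.8
```

>>> carry_out(series="0 0 -0.001 0; 0 0 -0.002 0; 0 0 -0.003 0; 0 0 -0.003 0; 0 0 -0.003 0")

```text
time: 17.68
eef_pos: [483.4, 5.0, 53.1]
orientation: [3.12, 0.361, 0.001]
contact_force: [-5.2, -0.2, 14.1]
finger_gap: 19.0
gripper_force: 61.7
```

>>> carry_out(series="0 0 0.0005 0; 0 0 0.0005 0; 0 0 0.0005 0; 0 0 0.0005 0; 0 0 0.0005 0")

```text
time: 18.1
eef_pos: [483.6, 5.0, 53.2]
orientation: [3.121, 0.361, 0.001]
contact_force: [-1.6, -1.1, 9.5]
finger_gap: 18.4
gripper_force: 61.0
```

>>> carry_out(series="0 0 0 0; 0 0 0 0; 0 0 0 0; 0 0 0 0; 0 0 0 0", gripper=0.07)

```text
time: 18.52
eef_pos: [483.3, 4.9, 52.5]
orientation: [3.121, 0.361, -0.0]
contact_force: [-0.6, -0.2, -0.6]
finger_gap: 69.7
gripper_force: 0.0
```

>>> carry_out(series="0 0 0.01 0; 0 0 0.03 0; 0 0 0.06 0; 0 0 0.09 0; 0 0 0.12 0")

```text
time: 18.93
eef_pos: [482.8, 5.0, 173.8]
orientation: [-3.12, -0.361, 0.001]
contact_force: [0.5, -0.3, -0.7]
finger_gap: 70.0
gripper_force: 0.0
```

>>> carry_out(series="0 0 0.03 0; 0 0 0.05 0; 0 0 0.05 0; 0 0 0.05 0; 0 0 0.05 0")

```text
time: 19.35
eef_pos: [482.8, 4.8, 222.0]
orientation: [3.121, 0.36, -0.001]
contact_force: [-0.5, 0.6, 0.3]
finger_gap: 70.1
gripper_force: 0.0
```

```bash
python3 -c "
from h import *
state()
a=eyes.snapshot('side')[:,:,::-1]
cv2.imwrite('pics/g.png',cv2.resize(a[160:310,280:430],None,fx=4,fy=4,interpolation=cv2.INTER_CUBIC))"
```

```text
t 19.35 tcp [482.8   4.8 222. ] tool-y deg -76.82 z [-0.001 -0.    -1.   ] F [-0.5  0.6  0.3] gap 70.12639270155545 q [ 0.19  0.32 -0.39  1.93  0.15  0.92 -1.62]
```

View pics/g.png

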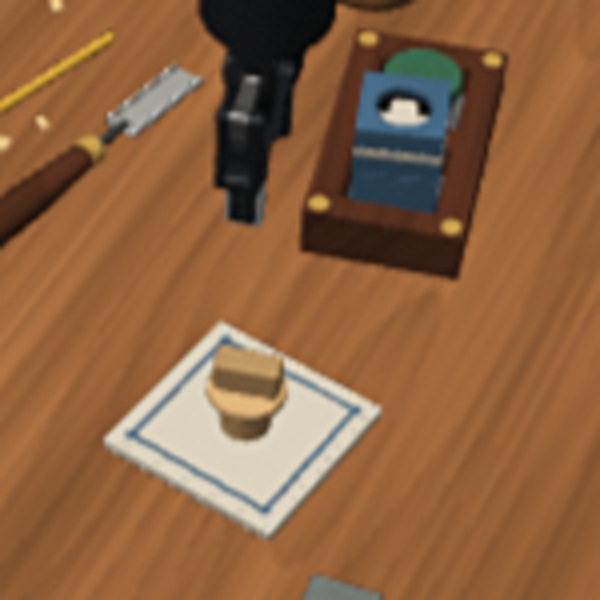

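The stopper stands upright at the tile's centre (245,395), the jar is seated in the well at (400,140), and the gripper is clear.

```bash
python3 -c "
from plant import manip
print(manip.finish_job())"
```

```text
the job is handed in; nothing more can be done
None
```

The job is handed in, with no verdict returned: in the last picture the jar sits in the caddy's free well and the stopper stands upright near the middle of the tile, both released, at about 19 s of the 70 s allowed.

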